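# Hold a square in the corner of a checking jig

## Task

Check the jig's post: pick up the engineer's square and stand it on the middle of the narrow raised rail with its blade towards the post but still clear of it, then slide it along the rail until the blade's outer edge meets the post while the stock still sits flat on the rail. Finish while still gripping the square and pressing it lightly into the corner, square and flush on both faces; do not let go. Press no harder than a hand would, and leave the other things on the table where they are.

Things in the scene. Friction and masses are not known exactly. Their poses are not given: they have to be found in the camera images.
- square: Loose engineer's square of metal, about 0.3 kg, standing on its stock: an L seen from the side. Dark stock 22 (x) x 95 (y) x 22 (z) mm; bright flat blade 10 mm thick (x), 36 mm wide (y), rising from the stock's +y end to 140 mm above the underside, its outer edge flush with the stock's +y end. Origin: centre of the stock's underside; y runs along the stock towards the blade, z up along the blade.
- square_heel (a point): Outer corner of the square, where the stock's underside meets the outer edge of the blade: 47.5 mm along +y from the square's origin. Axes as the square's.
- square_grip (a point): Good place to pinch the blade across its 10 mm thickness, from above: middle of the blade's width, 118 mm above the stock's underside (22 mm below the blade's top); 29.5 mm along +y from the square's origin. Axes as the square's.
- jig: Fixed checking jig: dark steel plate 76 (x) x 220 (y) x 12 (z) mm with four low bolt heads, carrying a narrow rail and a post. Origin: centre of the plate's underside, on the table; y runs along the rail towards the post, z up. It never moves in a run.
- jig_rail: The jig's fixed narrow raised rail, 16 mm wide (x), 175 mm long (y), 30 mm high, on the plate's middle line; its flat top is 42 mm above the table and runs from 105 mm on the -y side of the jig's origin to the post. Dry metal: sliding the square along it takes a push up to about as large as the force pressing it down, so that much of a push does not reach the post. Origin: centre of its underside.
- jig_post: The jig's fixed upright rectangular post at the rail's +y end, 34 mm wide (x), 25 mm thick (y), top 152 mm above the table (110 mm above the rail's top). Its flat -y face is square to the rail's top. Its friction can likewise carry part of a downward push on a square pressed against it. Origin: centre of its underside, 12 mm above the table.
- jig_corner (a point): Inner corner of the jig, where the middle line of the rail's top meets the post's face: 70 mm along +y and 42 mm above the jig's origin. Axes as the jig's.
- wrench_17: Loose bystander: small steel wrench lying flat, 34 x 175 x 8 mm. Origin: centre of its underside.
- big_nut: Loose bystander: big steel hex nut, 47 x 41 x 20 mm. Origin: centre of its underside.
- spacer_ring: Loose bystander: plain grey ring lying flat, 54 mm across, 12 mm high. Origin: centre of its underside.
- arbor: Loose bystander: stepped round steel arbor standing upright, 43 mm across, 98 mm high. Origin: centre of its underside.
Things that resemble listed ones, but are neither listed nor needed, are in the scene too. Several things look just like the square: the one meant starts nearest to the robot's base.

How it is judged:
On the way:
1. the square stands upright on the rail, blade towards the post, at least 5 mm clear of the post (x of square_heel in the frame of jig between -0.008 and 0.008 m and z of square_heel in the frame of jig between 0.039 and 0.045 m and angle between the z axis of square and the z axis of jig, either way round below 0.08 rad and angle between square's own z axis and vertical below 0.08 rad and angle between the x axis of square and the x axis of jig, either way round below 0.15 rad and contact force between square and jig_rail above 0.5 N and contact force between square and jig_post below 0.1 N and y of square_heel in the frame of jig between -0.01 and 0.065 m), for 0.2 s.
At the end, for the whole second after the job is handed in: The fingers grip the square (over 2 N); its heel is within 3 mm of post face and rail top, 8 mm of the rail's middle line; it presses on the post over 1.5 N and on the rail over 1 N; upright within 0.03 rad, in line with the rail within 0.07 rad, still (x of square_heel in the frame of jig between -0.008 and 0.008 m and z of square_heel in the frame of jig between 0.039 and 0.045 m and angle between the z axis of square and the z axis of jig, either way round below 0.03 rad and angle between square's own z axis and vertical below 0.03 rad and angle between the x axis of square and the x axis of jig, either way round below 0.07 rad and y of square_heel in the frame of jig between 0.067 and 0.0725 m and contact force between square and jig_rail above 1 N and contact force between square and jig_post above 1.5 N and contact force between the fingers and square above 2 N and linear speed of square below 0.02 m/s); the arm keeps its last pose, push and grip.
It fails at once if the square is pressed on the jig with more than 60 N (contact force between square and jig_post above 60 N or contact force between square and jig_rail above 60 N).
It fails at once if a bystander is moved by more than 30 mm (distance of any of wrench_17, big_nut, spacer_ring, arbor from where it was at the start of the episode above 0.03 m).
It also fails if it takes over 58 s, if anything falls off the work surface, if the arm or the gripper's body presses on something with over 40 N, if the wrist force passes 120 N, or if a joint passes its speed limit or range.

## Robot

A 7-joint arm with a two-finger parallel gripper is mounted at the origin on a cart in front of the work surface, level with it; the furniture and walls round the work are solid. World frame = base frame: x ahead of the robot, y to its left, z up, the work surface at z = 0. Lengths are in m, angles in rad, forces in N, time in s.
With the tool pointing down it reaches from about 0.35 to 0.9 m from the base axis. Payload 19.9 kg.
Tool frame: the origin (TCP) lies between the finger pads; the fingertips stand 11 mm ahead of it and the grasp point (between the pads) lies 8 mm behind it (ctrl.tips_ahead is the distance from the TCP to the fingertips, in m); x points along the fingers, z is the direction in which the jaws open and shut, and the axes are right-handed (so a half turn about x gives the same grasp; the last joint's range is limited). The gripper opens to 85 mm and grips with 20 to 120 N. Pads are 22 mm wide; open, the fingers measure 114 mm over their backs; the gripper's body (76 mm by 85 mm) begins 54 mm behind the grasp point. The pads swing forward as they close: fully open they stand 13 mm farther back than shut.
Start: joints at [-1.194, 0.417, -0.01, 1.614, 0.005, 1.111, -0.053], TCP at [0.254, 0.571, 0.242] pointing down, gripper open.
Joint ranges: [-2.81, 2.81], [-0.39, 2.02], [-1.27, 1.25], [0.06, 2.57], [-1.19, 4.33], [0.19, 2], [-2.82, 2.82]. Speed limits (rad/s): [1.89, 1.89, 2.39, 2.39, 3.01, 3.01, 3.01].

## Interface

Orientations are given as a rotation vector (axis times angle).
In Python, from rig import sense, viewer, workorder, ctrl gives the robot as it stands.
- The arm moves only by the tool drive_tool, never from a script. Its argument "targets" is a list of rows, each an object with "travel": the shift along the tool's x, y, z in m, a list of three; "rot": the turn, a rotation vector about the tool's x, y, z in rad, a list of three; "jaw": the opening, from -1 (shut) to 1 (fully open). A call has 1 to 20 rows; each row is the pose to reach, as a shift and turn from the pose commanded when the call began, along the tool's axes at that moment; what a row does not reach only later rows make up. A row lasts 1/8 s, in which the tool goes at most 62.5 mm and 10.7 degrees, less where a joint would pass 70% of its speed; a pose out of reach is approached as far as the arm can. A call with a gripper value outside its range is refused whole. The fingers move at their own pace and stop on an object; the grip force is fixed at half the most. Time passes only in rows, so rows that repeat a pose let the fingers close. It gives the time, the measured TCP pose, the force and the opening at its end, in the units of the state.
- sense(): the state, without advancing time (a new reading comes with each control period).
- viewer.capture(name): name is "side" or "top"; returns a dict with "image" (384x512x3 uint8, red, green, blue), "fx", "fy", "cx", "cy" (pixels), "k1" (the pictures are not rectified: a ray, as slopes to the right and down, at radius r is drawn at 1 + k1 r^2 times it, then the intrinsics apply), "world_from_camera" (4x4, takes a point from camera to world coordinates). Camera axes: x right, y down, z forward; pixel columns grow to the right and rows downward; lengths in m; the calibration is good to about 2 mm. A picture is of the moment at which its call begins. There is no depth.
- workorder.finish_job(): hands the job in, once; it reports no verdict.
The state is a dict: "t": time; "qpos": joint angles; "qd": joint speeds; "effort": joint torques, N m; "position": TCP position; "orientation": TCP orientation; "force": force on the tool from outside, world axes, zero at the start; "wrist_torque": the same for the moment, N m; "gripper_width": finger opening in m.
Only numpy, scipy, OpenCV 4.12 (cv2) and the standard library are available. Lean on these libraries where they do the work, as an engineer would, in place of code of your own. Each camera call takes 0.05 s, during which the arm holds its last target.

## Working session

There is one attempt and no reset: what is moved stays moved. The work goes in short steps, Python scripts to look and compute and a tool call to move; the robot and the scene stay as the last step left them, time stands still between calls to the robot, and variables do not carry over. Pictures are saved under pics/ and viewed, and the job is handed in when it is done.

Besides the shell and the picture viewer there is one more tool, called as name([rows], argument=value, ...), one row to a line, values as JSON. drive_tool: Moves the arm, as the interface text tells. Its arguments: {"type":"object","properties":{"targets":{"type":"array"}},"required":["targets"]}

```bash
mkdir -p pics; ls
cat > h.py <<'E'
import numpy as np, cv2
from rig import sense, viewer, workorder, ctrl
def cap(n,f):
    c=viewer.capture(n); cv2.imwrite('pics/%s.png'%f,c['image'][:,:,::-1]); np.save('pics/%s.npy'%f,c,allow_pickle=True); return c
def load(f): return np.load('pics/%s.npy'%f,allow_pickle=True).item()
def ray(c,u,v):
    x=np.array([(u-c['cx'])/c['fx'],(v-c['cy'])/c['fy']]); K=np.eye(3)
    s=cv2.undistortPoints(np.array([[x]],float),K,np.array([c['k1'],0,0,0.]))[0,0]
    T=np.array(c['world_from_camera']); d=T[:3,:3]@np.r_[s,1]; return T[:3,3],d
def onz(c,u,v,z):
    o,d=ray(c,u,v); return o+d*(z-o[2])/d[2]
def proj(c,p):
    T=np.linalg.inv(np.array(c['world_from_camera'])); q=T[:3,:3]@np.array(p)+T[:3,3]; s=q[:2]/q[2]; s=s*(1+c['k1']*(s@s))
    return s*[c['fx'],c['fy']]+[c['cx'],c['cy']]
E
python3 - <<'E'
from h import *
for n in('side','top'):
    c=cap(n,n+'0'); print(n,{k:v for k,v in c.items() if k!='image'})
print(sense(),ctrl.tips_ahead)
E
```

```text
pics
side {'fx': 422.0078243638816, 'fy': 422.0078243638816, 'cx': 254.154196990021, 'cy': 194.92498618117162, 'k1': -0.09920079071135876, 'world_from_camera': array([[ 0.99924293, -0.03038013,  0.02430259,  0.4994583 ],
       [-0.03795112, -0.62372261,  0.78072391, -0.47465118],
       [-0.00856042, -0.78105515, -0.62440337,  0.71311299],
       [ 0.        ,  0.        ,  0.        ,  1.        ]])}
top {'fx': 412.2612223161907, 'fy': 412.2612223161907, 'cx': 253.04617595406035, 'cy': 191.93054438813022, 'k1': -0.1393406980530799, 'world_from_camera': array([[-0.00504577, -0.98786052,  0.15526151,  0.32885861],
       [-0.99956121,  0.00951429,  0.02805098,  0.2451227 ],
       [-0.02918766, -0.15505185, -0.98747507,  1.3163901 ],
       [ 0.        ,  0.        ,  0.        ,  1.        ]])}
{'t': 0.1, 'qpos': array([-1.19348363,  0.41789787, -0.01027282,  1.6140933 ,  0.00472777,
        1.11070675, -0.05300279]), 'qd': array([ 0.00013182, -0.00136109,  0.00084782, -0.00283685,  0.00101996,
        0.00135466,  0.0001178 ]), 'effort': array([ 2.38599954e-03, -8.65827727e+01,  6.81467671e-01, -4.35647500e+01,
        1.93076476e-02,  4.88614620e-03,  3.96373468e-05]), 'position': array([0.25408391, 0.57070271, 0.24174191]), 'orientation': array([-0.89607646,  1.37956773,  0.89494428]), 'force': array([ 0.19306918, -0.1599462 , -1.3413142 ]), 'wrist_torque': array([-0.02208884,  0.00354931, -0.03219145]), 'gripper_width': 0.08531108176575744} 0.011
```

View pics/side0.png

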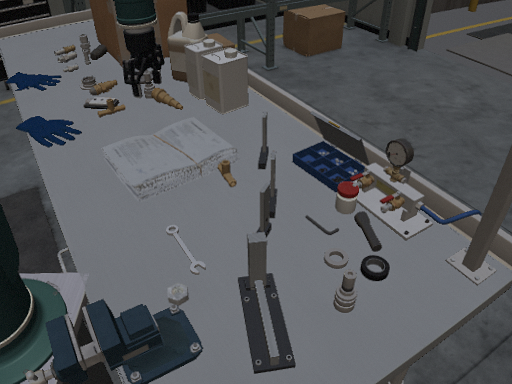

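View pics/top0.png

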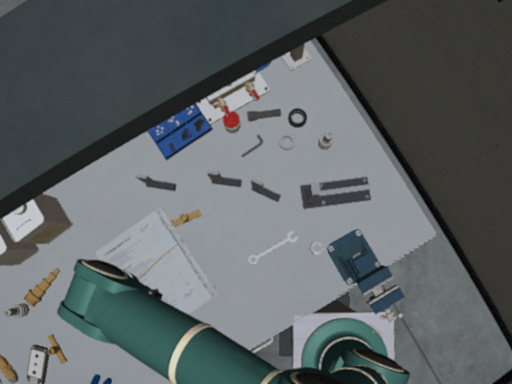

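Run:
```python
from h import *
c=load('top0'); s=load('side0')
a=cv2.resize(c['image'][155:225,125:385,::-1],None,fx=3,fy=3,interpolation=cv2.INTER_CUBIC);cv2.imwrite('pics/ct.png',a)
a=cv2.resize(s['image'][100:380,210:330,::-1],None,fx=2,fy=2,interpolation=cv2.INTER_CUBIC)
cv2.imwrite('pics/cs.png',a)
for n,p in dict(A=(160,185),B=(230,182),C=(268,191),jigL=(306,197),jigR=(368,190)).items():
    q=onz(c,*p,0.02); print(n,q.round(3),np.hypot(*q[:2]).round(3), proj(s,q).round())
```

```text
A [0.558 0.583 0.02 ] 0.807 [262. 155.]
B [0.566 0.356 0.02 ] 0.668 [270. 203.]
C [0.535 0.234 0.02 ] 0.584 [260. 237.]
jigL [0.515 0.114 0.02 ] 0.527 [254. 277.]
jigR [ 0.535 -0.086  0.02 ] 0.542 [269. 362.]
```

View pics/ct.png

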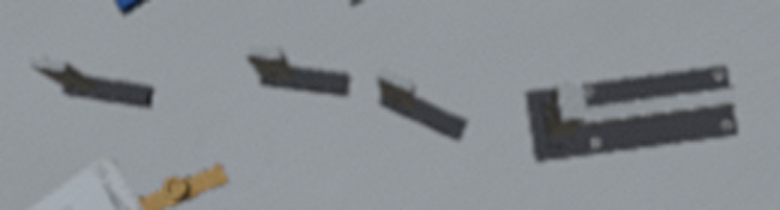

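View pics/cs.png

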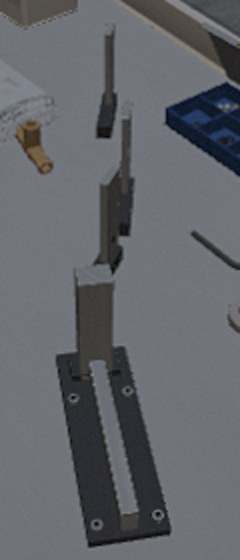

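Three look-alikes in the top view: A (160,185), B (230,182) and C (268,191). Their distances from the base are 0.81, 0.67 and 0.58 m, so C is the one meant. I'll zoom in to confirm it and measure.

Run:
```python
from h import *
c=load('top0'); s=load('side0')
def crop(c,x,y,w,h,f,n):
    a=cv2.resize(c['image'][y:y+h,x:x+w,::-1],None,fx=f,fy=f,interpolation=cv2.INTER_CUBIC)
    a=cv2.convertScaleAbs(a,alpha=1.5,beta=-30)
    for i in range(0,w,5): cv2.putText(a,str(x+i),(i*f,8),0,.3,(0,255,255),1) if i%10==0 else 0; cv2.line(a,(i*f,10),(i*f,14),(0,255,255),1)
    for i in range(0,h,5): cv2.putText(a,str(y+i),(0,i*f+4),0,.3,(0,255,0),1)
    cv2.imwrite(n,a)
crop(c,245,170,40,40,14,'pics/c1.png'); crop(c,295,170,80,44,9,'pics/c2.png'); crop(s,230,165,70,110,5,'pics/c3.png')
```

```text
(no output)
```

View pics/c1.png

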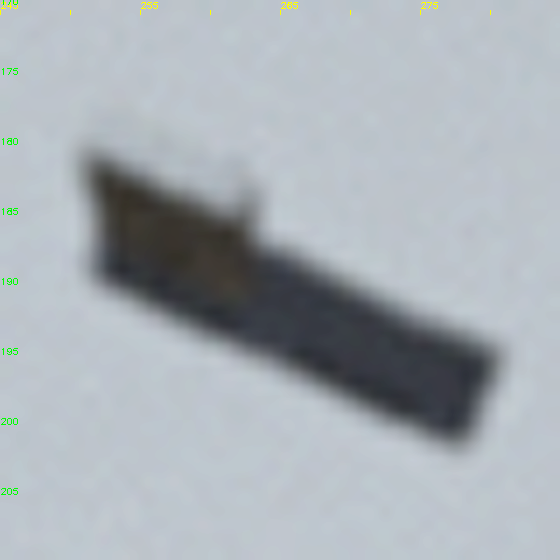

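View pics/c2.png

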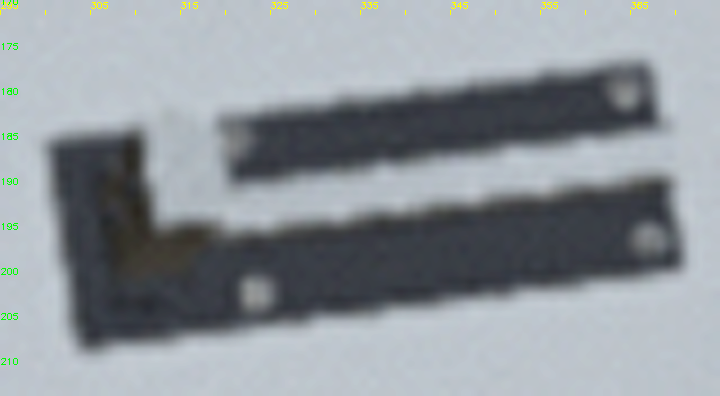

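View pics/c3.png

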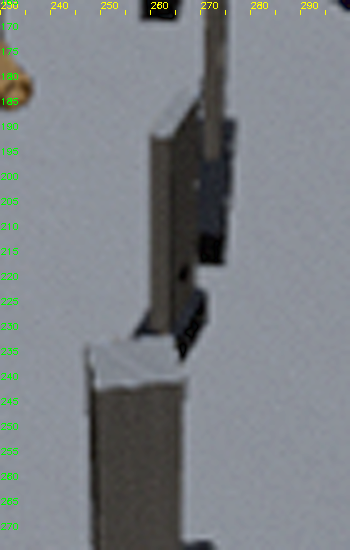

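C confirmed. It is an L with its stock from (251,190) to (280,195) and its blade at the left (+y) end. The jig post is also at its left end (310–320,190).

Run:
```python
from h import *
c=load('top0'); s=load('side0')
def mask(c,x,y,w,h,th=105):
    a=c['image'][y:y+h,x:x+w].astype(np.float32).mean(2); a=cv2.resize(a,None,fx=8,fy=8,interpolation=cv2.INTER_CUBIC)
    return (a<th).astype(np.uint8),a
def conv(p,x,y): return (np.asarray(p,float)+.5)/8-.5+[x,y]
for (x,y,w,h,n) in[(245,170,40,40,'sq'),(295,170,80,44,'jig')]:
    m,a=mask(c,x,y,w,h,110)
    for k in cv2.findContours(m,cv2.RETR_EXTERNAL,cv2.CHAIN_APPROX_NONE)[0]:
        if cv2.contourArea(k)<2000: continue
        ap=cv2.approxPolyDP(k,6,True)[:,0]; print(n,cv2.contourArea(k)/64); print(conv(ap,x,y).round(2).tolist())
# estimate
bl=onz(c,251.3,189.7,0); br=onz(c,277.5,201.6,0); ur=onz(c,280,194.3,.022)
print('sq bl,br,ur',bl,br,ur,np.linalg.norm(br-bl),np.linalg.norm((ur-br)[:2]))
```

```text
sq 241.7265625
[[250.81, 181.06], [252.06, 189.94], [272.19, 199.56], [277.94, 200.81], [279.69, 194.44], [263.31, 186.94], [262.06, 184.19]]
jig 877.3359375
[[299.94, 185.94], [302.31, 205.06], [304.31, 208.44], [365.06, 200.44], [370.31, 198.69], [369.19, 190.06], [367.94, 189.06], [319.94, 195.19], [317.94, 194.06], [311.94, 193.94], [309.94, 183.94], [302.31, 184.69]]
jig 361.7421875
[[367.06, 178.06], [365.56, 176.56], [320.06, 182.69], [319.06, 183.19], [319.81, 188.94], [320.69, 190.06], [366.94, 183.94], [367.81, 183.31]]
sq bl,br,ur [0.54319829 0.28813439 0.        ] [0.50358104 0.20395466 0.        ] [0.52394371 0.19638701 0.022     ] 0.09303630736712433 0.021723433782706542
```

Run:
```python
from h import *
c=load('top0'); s=load('side0')
g=c['image'].astype(np.float32).mean(2)
def edge(axis,rng,lo,hi,fromend,th=110):
    # scan along axis; find outermost crossing to dark, subpixel
    P=[]
    for k in rng:
        L=g[lo:hi,k] if axis=='v' else g[k,lo:hi]
        idx=range(len(L)-1) if not fromend else range(len(L)-2,-1,-1)
        for i in idx:
            a,b=L[i],L[i+1]
            if (a-th)*(b-th)<0:
                t=lo+i+(a-th)/(a-b); P.append((k,t) if axis=='v' else (t,k)); break
    return np.array(P)
def wl(P,z):
    W=np.array([onz(c,u,v,z)[:2] for u,v in P],np.float32)
    vx,vy,x,y=cv2.fitLine(W,cv2.DIST_HUBER,0,0.001,0.001)[:,0]
    r=(W-[x,y])@[-vy,vx]
    if vy<0: vx,vy=-vx,-vy
    return np.degrees(np.arctan2(vy,vx)),(x,y),r.std()
print('sq low',wl(edge('v',range(254,276),170,212,True),0))
print('sq up',wl(edge('v',range(266,278),170,212,False),.022))
print('sq right',wl(edge('h',range(196,200),260,290,True),.011))
print('sq left',wl(edge('h',range(183,189),240,262,False),.022))
print('jig low',wl(edge('v',range(308,364),197,216,True),0))
print('jig up',wl(edge('v',range(322,362),168,190,False),.012))
print('jig right lo',wl(edge('h',range(192,198),360,380,True),.006))
print('jig right hi',wl(edge('h',range(178,183),360,380,True),.006))
print('jig left',wl(edge('h',range(187,205),290,310,False),.006))
print('jig rail up',wl(edge('v',range(325,362),180,192,True),.042))
print('jig rail low',wl(edge('v',range(325,362),186,198,False),.012), wl(edge('v',range(325,362),186,198,False),.042))
```

```text
sq low (np.float32(64.40144), (np.float32(0.5231857), np.float32(0.24660054)), np.float32(0.005473309))
sq up (np.float32(62.869606), (np.float32(0.5367425), np.float32(0.22542752)), np.float32(0.0003056384))
sq right (np.float32(157.33179), (np.float32(0.51527977), np.float32(0.1979991)), np.float32(0.00012919078))
sq left (np.float32(72.9027), (np.float32(0.5534149), np.float32(0.3097957)), np.float32(0.003078159))
jig low (np.float32(96.99812), (np.float32(0.49313244), np.float32(0.017119437)), np.float32(0.0004548632))
jig up (np.float32(96.900246), (np.float32(0.5712479), np.float32(-0.0040212856)), np.float32(0.00040968342))
jig right lo (np.float32(10.049445), (np.float32(0.5228777), np.float32(-0.094350085)), np.float32(8.989381e-05))
jig right hi (np.float32(5.6020923), (np.float32(0.57048684), np.float32(-0.0886767)), np.float32(4.8183083e-05))
jig left (np.float32(7.0833507), (np.float32(0.5205556), np.float32(0.12785755)), np.float32(0.00034202874))
jig rail up (np.float32(94.21646), (np.float32(0.5406029), np.float32(-0.007420092)), np.float32(0.0051790713))
jig rail low (np.float32(86.882256), (np.float32(0.5395159), np.float32(-0.0063143033)), np.float32(0.0049640858)) (np.float32(86.882225), (np.float32(0.53467095), np.float32(-0.00053143967)), np.float32(0.0048499084))
```

```bash
cat >> h.py <<'E'
def pose(x,y,yaw,z=0):
    T=np.eye(4);cc,ss=np.cos(yaw),np.sin(yaw);T[:2,:2]=[[cc,-ss],[ss,cc]];T[:3,3]=[x,y,z];return T
SQ=[(-11,-47.5,0),(11,-47.5,0),(11,47.5,0),(-11,47.5,0),(-11,-47.5,22),(11,-47.5,22),(11,47.5,22),(-11,47.5,22),(-5,47.5,140),(5,47.5,140),(5,11.5,140),(-5,11.5,140)]
JG=[(-38,-110,12),(38,-110,12),(38,110,12),(-38,110,12),(-17,70,152),(17,70,152),(17,95,152),(-17,95,152),(-8,-105,42),(8,-105,42),(8,70,42),(-8,70,42)]
def draw(f,T,pts,x,y,w,h,z,n):
    c=load(f);a=cv2.resize(c['image'][y:y+h,x:x+w,::-1],None,fx=z,fy=z,interpolation=cv2.INTER_CUBIC)
    for p in pts:
        u=proj(c,(T@np.r_[np.array(p)/1000,1])[:3]); q=((u+.5-[x,y])*z-.5).round().astype(int); cv2.circle(a,tuple(map(int,q)),2,(0,0,255),-1)
    return a
E
python3 - <<'E'
from h import *
S=pose(.5329,.2414,np.radians(-25.7)); J=pose(.5308,.0180,np.radians(6.95))
a=draw('top0',S,SQ,245,165,45,45,8,0);b=draw('side0',S,SQ,230,165,60,85,4,0);d=draw('top0',J,JG,295,165,85,50,5,0);e=draw('side0',J,JG,225,220,85,160,2.5,0) if 0 else draw('side0',J,JG,225,220,85,160,3,0)
H=600;W=800;o=np.zeros((H+60,W+120,3),np.uint8)[:600,:800]
for im,(x,y) in((a,(0,0)),(b,(370,0)),(d,(0,345))):
    h=min(im.shape[0],600-y);o[y:y+h,x:x+im.shape[1]][:]=im[:h,:800-x]
cv2.imwrite('pics/v1.png',o);cv2.imwrite('pics/v2.png',e)
E
```

```text
(no output)
```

View pics/v1.png

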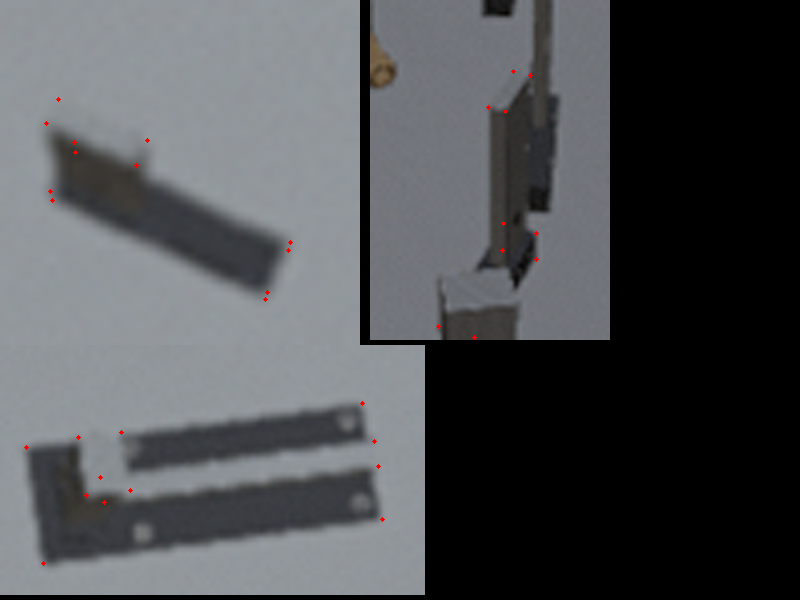

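View pics/v2.png

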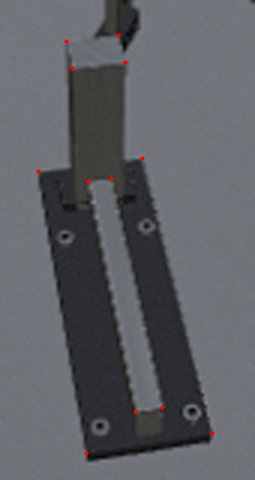

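```bash
cat >> h.py <<'E'
from scipy.spatial.transform import Rotation as R
def target(yaw,sgn=1):
    x=np.array([0,0,-1.]); z=sgn*np.array([np.cos(yaw),np.sin(yaw),0]); return np.c_[x,np.cross(z,x),z]
def rel(p,Rt,base=None):
    s=sense() if base is None else base; R0=R.from_rotvec(s['orientation']).as_matrix()
    return R0.T@(np.array(p)-s['position']), R.from_matrix(R0.T@Rt).as_rotvec()
E
python3 - <<'E'
from h import *
s=sense();print(R.from_rotvec(s['orientation']).as_matrix().round(4))
for sg in(1,-1):
    t,r=rel([.5457,.2680,.242],target(np.radians(-25.7),sg)); print(sg,t.round(4),r.round(4),np.degrees(r))
E
```

```text
[[-3.000e-04 -9.136e-01  4.067e-01]
 [-1.000e-03  4.067e-01  9.136e-01]
 [-1.000e+00 -1.000e-04 -1.100e-03]]
1 [-0.     -0.3895 -0.1579] [ 1.6005e+00 -7.0000e-04  1.0000e-03] [ 9.17032096e+01 -4.23159108e-02  5.47859949e-02]
-1 [-0.     -0.3895 -0.1579] [-1.5411e+00 -9.0000e-04 -7.0000e-04] [-8.82967712e+01 -5.43427886e-02 -4.19735846e-02]
```

drive_tool([
  {"travel": [0, -0.039, -0.016], "rot": [0.16, 0, 0], "jaw": 1},
  {"travel": [0, -0.078, -0.032], "rot": [0.32, 0, 0], "jaw": 1},
  {"travel": [0, -0.117, -0.047], "rot": [0.48, 0, 0], "jaw": 1},
  {"travel": [0, -0.156, -0.063], "rot": [0.64, 0, 0], "jaw": 1},
  {"travel": [0, -0.195, -0.079], "rot": [0.8, 0, 0], "jaw": 1},
  {"travel": [0, -0.234, -0.095], "rot": [0.96, 0, 0], "jaw": 1},
  {"travel": [0, -0.273, -0.111], "rot": [1.12, 0, 0], "jaw": 1},
  {"travel": [0, -0.312, -0.126], "rot": [1.28, 0, 0], "jaw": 1},
  {"travel": [0, -0.351, -0.142], "rot": [1.44, 0, 0], "jaw": 1},
  {"travel": [0, -0.3895, -0.158], "rot": [1.6, 0, 0], "jaw": 1},
  {"travel": [0, -0.3895, -0.158], "rot": [1.6, 0, 0], "jaw": 1},
  {"travel": [0, -0.3895, -0.158], "rot": [1.6, 0, 0], "jaw": 1},
  {"travel": [0, -0.3895, -0.158], "rot": [1.6, 0, 0], "jaw": 1},
  {"travel": [0, -0.3895, -0.158], "rot": [1.6, 0, 0], "jaw": 1},
])

```text
t: 1.85
position: [0.5453, 0.2689, 0.2423]
orientation: [0.35, 1.542, -0.35]
force: [-0.1, -0.3, -0.0]
gripper_width: 0.0855
```

Run:
```python
from h import *
cap('side','side1');cap('top','top1')
t,r=rel([.5457,.2680,.110],target(np.radians(-25.7),1)); print(t.round(4),r.round(4))
S=pose(.5329,.2414,np.radians(-25.7))
cv2.imwrite('pics/v3.png',draw('side1',S,SQ,180,80,160,190,4,0)[:600])
```

```text
[ 0.1323 -0.0005  0.0005] [ 0.0015 -0.0001 -0.0001]
```

View pics/v3.png

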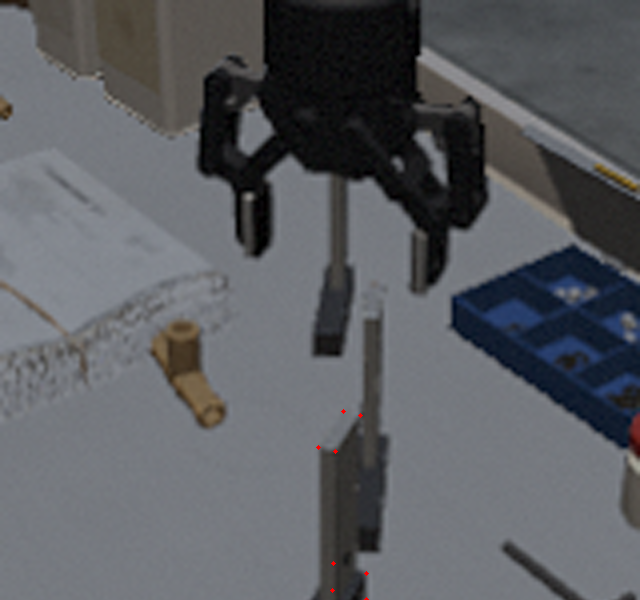

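View pics/top1.png

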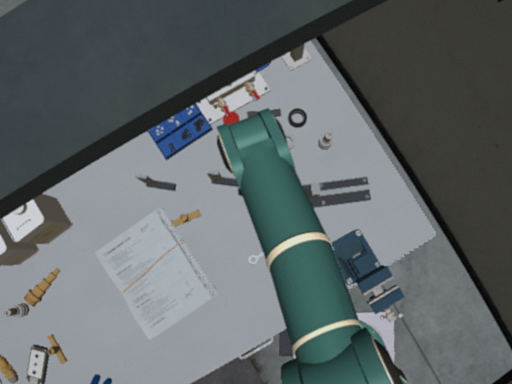

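The blade top is at about (265,189) in the side view and the gripper hangs over it with its jaws to either side. Next I descend and close.

drive_tool([
  {"travel": [0.035, 0, 0], "rot": [0, 0, 0], "jaw": 1},
  {"travel": [0.07, 0, 0], "rot": [0, 0, 0], "jaw": 1},
  {"travel": [0.1, 0, 0], "rot": [0, 0, 0], "jaw": 1},
  {"travel": [0.12, 0, 0], "rot": [0, 0, 0], "jaw": 1},
  {"travel": [0.132, 0, 0], "rot": [0, 0, 0], "jaw": 1},
  {"travel": [0.132, 0, 0], "rot": [0, 0, 0], "jaw": 1},
  {"travel": [0.132, 0, 0], "rot": [0, 0, 0], "jaw": 1},
])

```text
t: 2.82
position: [0.5462, 0.2684, 0.1112]
orientation: [0.352, 1.541, -0.351]
force: [0.2, 0.1, -0.4]
gripper_width: 0.0856
```

Run:
```python
from h import *
cap('side','side2')
S=pose(.5329,.2414,np.radians(-25.7))
cv2.imwrite('pics/v4.png',draw('side2',S,[],210,130,110,120,5,0)[:600])
```

```text
(no output)
```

View pics/v4.png

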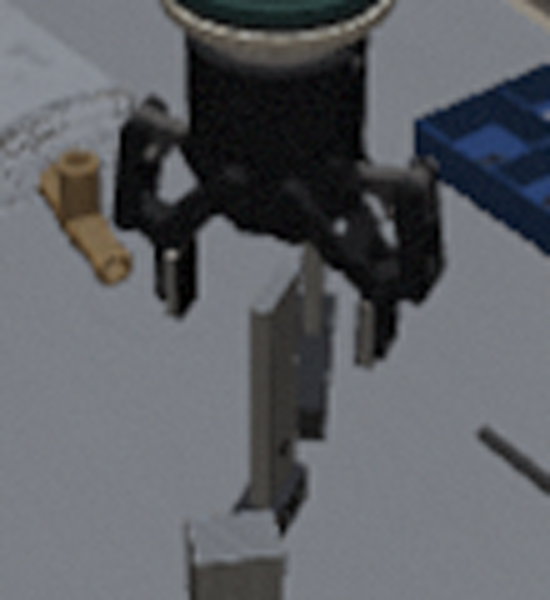

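drive_tool([
  {"travel": [0, 0, 0], "rot": [0, 0, 0], "jaw": 0.3},
  {"travel": [0, 0, 0], "rot": [0, 0, 0], "jaw": 0},
  {"travel": [0, 0, 0], "rot": [0, 0, 0], "jaw": -0.3},
  {"travel": [0, 0, 0], "rot": [0, 0, 0], "jaw": -0.5},
  {"travel": [0, 0, 0], "rot": [0, 0, 0], "jaw": -0.65},
  {"travel": [0, 0, 0], "rot": [0, 0, 0], "jaw": -0.75},
  {"travel": [0, 0, 0], "rot": [0, 0, 0], "jaw": -1},
  {"travel": [0, 0, 0], "rot": [0, 0, 0], "jaw": -1},
  {"travel": [0, 0, 0], "rot": [0, 0, 0], "jaw": -1},
  {"travel": [0, 0, 0], "rot": [0, 0, 0], "jaw": -1},
  {"travel": [0, 0, 0], "rot": [0, 0, 0], "jaw": -1},
])

```text
t: 4.25
position: [0.5458, 0.2683, 0.1104]
orientation: [0.351, 1.542, -0.351]
force: [1.7, -0.1, 1.2]
gripper_width: 0.0094
```

Run:
```python
from h import *
cap('side','side3');print({k:v.round(3) for k,v in sense().items() if k in('position','force','wrist_torque')})
S=pose(.5329,.2414,np.radians(-25.7))
cv2.imwrite('pics/v5.png',draw('side3',S,SQ,210,130,110,120,5,0)[:600])
```

```text
{'position': array([0.546, 0.268, 0.11 ]), 'force': array([0.459, 0.494, 1.72 ]), 'wrist_torque': array([ 0.033, -0.258, -0.029])}
```

View pics/v5.png

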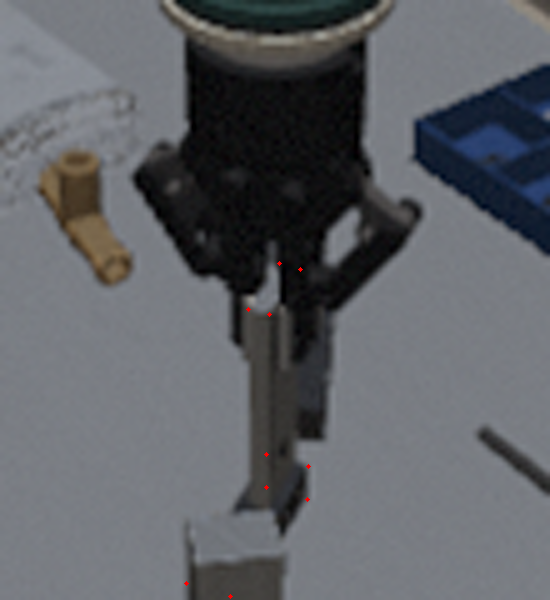

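Grip holds at 9.4 mm. Next I lift clear of the post height (152 mm) and move over the rail.

drive_tool([
  {"travel": [-0.015, 0, 0], "rot": [0, 0, 0], "jaw": -1},
  {"travel": [-0.045, 0, 0], "rot": [0, 0, 0], "jaw": -1},
  {"travel": [-0.085, 0, 0], "rot": [0, 0, 0], "jaw": -1},
  {"travel": [-0.125, 0, 0], "rot": [0, 0, 0], "jaw": -1},
  {"travel": [-0.16, 0, 0], "rot": [0, 0, 0], "jaw": -1},
  {"travel": [-0.18, 0, 0], "rot": [0, 0, 0], "jaw": -1},
  {"travel": [-0.18, 0, 0], "rot": [0, 0, 0], "jaw": -1},
])

```text
t: 5.18
position: [0.5459, 0.2682, 0.2919]
orientation: [0.353, 1.541, -0.35]
force: [-0.9, 0.2, -4.6]
gripper_width: 0.0092
```

Run:
```python
from h import *
t,r=rel([.5300,.0249,.292],target(np.radians(6.95),1)); print(t.round(4),r.round(4),sense()['gripper_width'],sense()['force'])
```

```text
[-0.0004 -0.2262  0.0911] [-0.5694  0.0015 -0.0015] 0.009209945467797047 [-0.8799657   0.23865699 -4.58561515]
```

drive_tool([
  {"travel": [0, -0.02, 0.008], "rot": [-0.05, 0, 0], "jaw": -1},
  {"travel": [0, -0.05, 0.02], "rot": [-0.12, 0, 0], "jaw": -1},
  {"travel": [0, -0.085, 0.034], "rot": [-0.21, 0, 0], "jaw": -1},
  {"travel": [0, -0.12, 0.048], "rot": [-0.3, 0, 0], "jaw": -1},
  {"travel": [0, -0.155, 0.062], "rot": [-0.39, 0, 0], "jaw": -1},
  {"travel": [0, -0.19, 0.077], "rot": [-0.48, 0, 0], "jaw": -1},
  {"travel": [0, -0.215, 0.087], "rot": [-0.54, 0, 0], "jaw": -1},
  {"travel": [0, -0.226, 0.091], "rot": [-0.57, 0, 0], "jaw": -1},
  {"travel": [0, -0.226, 0.091], "rot": [-0.57, 0, 0], "jaw": -1},
  {"travel": [0, -0.226, 0.091], "rot": [-0.57, 0, 0], "jaw": -1},
])

```text
t: 6.42
position: [0.5296, 0.0259, 0.2898]
orientation: [-0.096, 1.57, 0.096]
force: [-0.1, -0.7, -4.9]
gripper_width: 0.0093
```

Run:
```python
from h import *
s=sense();p=s['position'];print(p,s['force'])
cap('side','side4');cap('top','top4')
# expected square pose from grip
M=R.from_rotvec(s['orientation']).as_matrix();yaw=np.arctan2(M[1,2],M[0,2]);print(np.degrees(yaw))
g=p-[0,0,-.008]; 
S=pose(g[0]-.0295*-np.sin(yaw),g[1]-.0295*np.cos(yaw),yaw,g[2]-.118)
cv2.imwrite('pics/v6.png',draw('side4',S,SQ,190,110,140,150,4,0)[:600])
```

```text
[0.52962763 0.02587676 0.28979101] [-0.05225937 -0.66135855 -4.91273745]
6.988636026316888
```

View pics/v6.png

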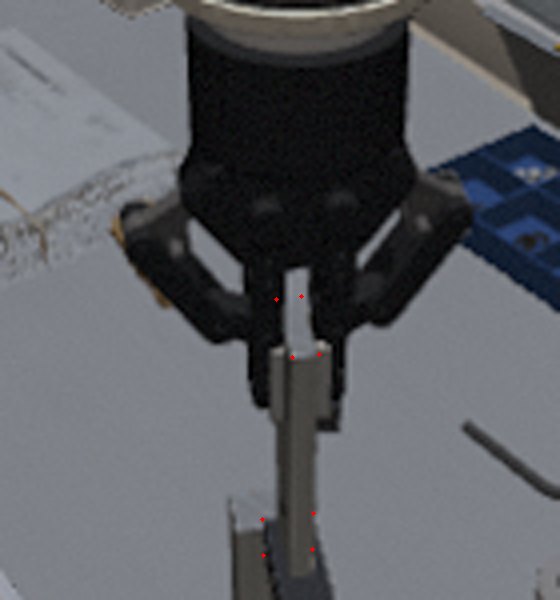

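View pics/side4.png

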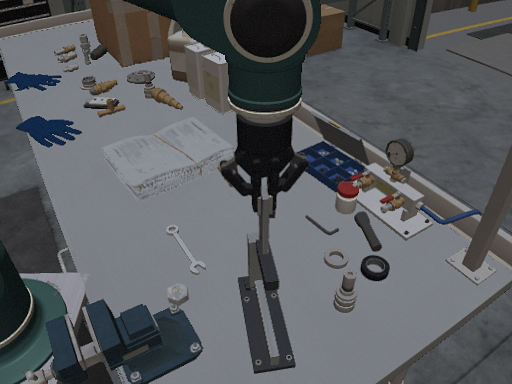

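Run:
```python
from h import *
s=sense();p=s['position']
yaw=np.radians(6.99)
g=p-[0,0,-.008]; 
S=pose(g[0]-.0295*-np.sin(yaw),g[1]-.0295*np.cos(yaw),yaw,g[2]-.118)
a=draw('side4',S,SQ,230,165,70,140,5,0);a=draw('side4',S,SQ,235,165,60,130,6,0)[:780];cv2.imwrite('pics/v7.png',cv2.resize(a,None,fx=.76,fy=.76))
c=load('side4');b=cv2.resize(c['image'][215:305,235:295,::-1],None,fx=6.5,fy=6.5,interpolation=cv2.INTER_CUBIC);cv2.imwrite('pics/v8.png',b)
a=draw('top4',S,SQ,270,150,100,70,8,0);cv2.imwrite('pics/v9.png',a)
```

```text
(no output)
```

View pics/v7.png

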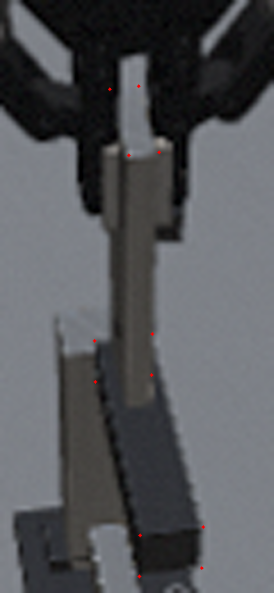

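View pics/v9.png

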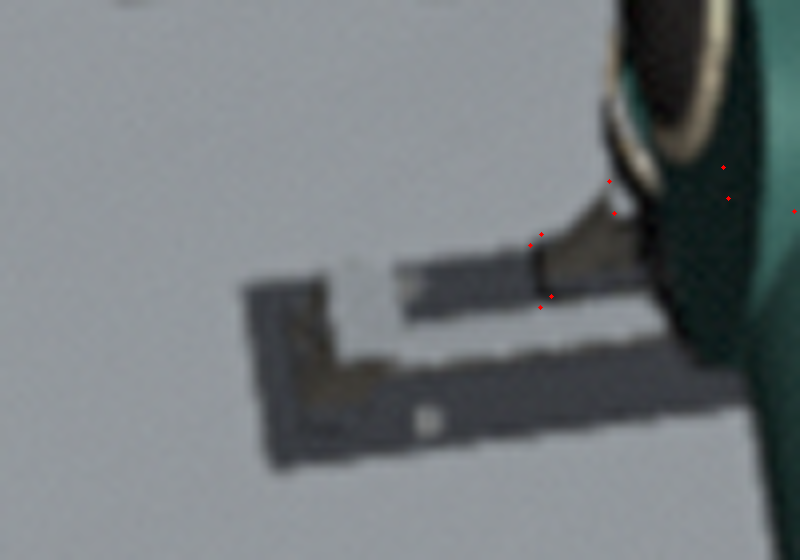

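The held square agrees with the grip-based prediction to about 1 px. I'll lower it to about 10 mm above the rail and check.

drive_tool([
  {"travel": [0.03, 0, 0], "rot": [0, 0, 0], "jaw": -1},
  {"travel": [0.06, 0, 0], "rot": [0, 0, 0], "jaw": -1},
  {"travel": [0.09, 0, 0], "rot": [0, 0, 0], "jaw": -1},
  {"travel": [0.115, 0, 0], "rot": [0, 0, 0], "jaw": -1},
  {"travel": [0.129, 0, 0], "rot": [0, 0, 0], "jaw": -1},
  {"travel": [0.129, 0, 0], "rot": [0, 0, 0], "jaw": -1},
  {"travel": [0.129, 0, 0], "rot": [0, 0, 0], "jaw": -1},
])

```text
t: 7.4
position: [0.5304, 0.0252, 0.1622]
orientation: [-0.096, 1.568, 0.096]
force: [0.4, -0.5, -3.2]
gripper_width: 0.0091
```

```bash
cat >> h.py <<'E'
def heldpose(s):
    p=s['position'];M=R.from_rotvec(s['orientation']).as_matrix();yaw=np.arctan2(M[1,2],M[0,2])
    return pose(p[0]+.0295*np.sin(yaw),p[1]-.0295*np.cos(yaw),yaw,p[2]-.1104),yaw
J=pose(.5308,.0180,np.radians(6.95))
def rep():
    s=sense();S,y=heldpose(s);h=np.linalg.inv(J)@S@np.array([0,.0475,0,1]);print('t',s['t'],'heel in jig(pred)',h[:3].round(4),'yaw',np.degrees(y).round(2),'pos',s['position'].round(4),'F',s['force'].round(2),'M',s['wrist_torque'].round(2),s['gripper_width'])
    M=R.from_rotvec(s['orientation']).as_matrix();print('tool x',M[:,0].round(4)); return S
E
python3 - <<'E'
from h import *
S=rep(); cap('side','side5');cap('top','top5')
a=draw('side5',S,SQ,225,190,90,200,5,0);b=draw('side5',J,JG,225,190,90,194,5,0);cv2.imwrite('pics/v10.png',cv2.resize(np.hstack([a[:950],b[:950]]),None,fx=.63,fy=.63,interpolation=cv2.INTER_AREA))
E
```

```text
t 7.4 heel in jig(pred) [0.0004 0.0252 0.0518] yaw 6.99 pos [0.5304 0.0252 0.1622] F [ 0.39 -0.48 -3.2 ] M [ 0.05  0.03 -0.02] 0.009125829574350236
tool x [ 1.2e-03  1.0e-04 -1.0e+00]
```

View pics/v10.png

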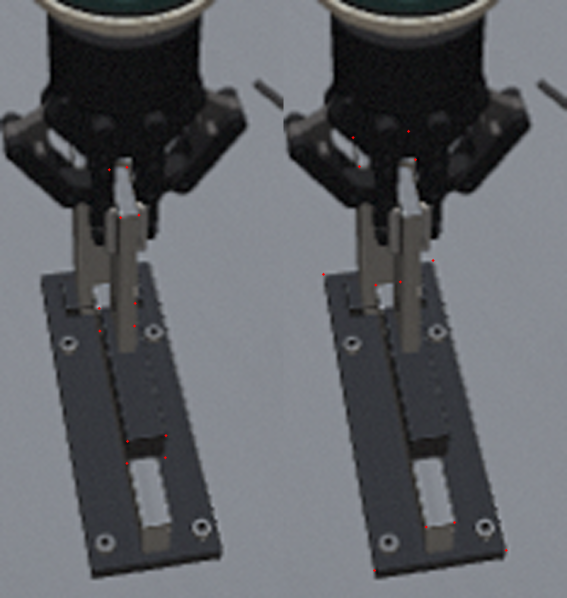

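Run:
```python
from h import *
S,_=heldpose(sense())
a=draw('side5',S,SQ,250,275,45,40,13,0);b=draw('side5',J,[(-8,-105,42),(8,-105,42),(-8,-105,12),(8,-105,12)],250,330,45,40,13,0)
cv2.imwrite('pics/v11.png',cv2.resize(np.vstack([a,b]),None,fx=.57,fy=.57,interpolation=cv2.INTER_AREA))
```

```text
(no output)
```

View pics/v11.png

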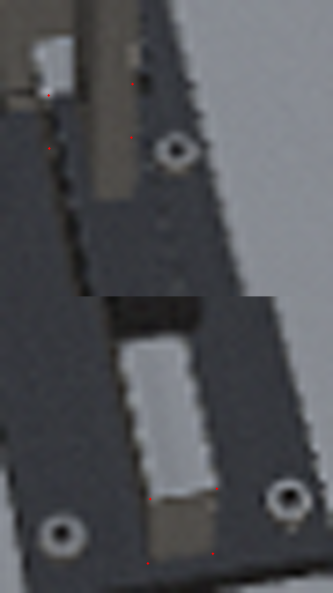

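drive_tool([
  {"travel": [0.004, 0, 0.0008], "rot": [0, 0, 0], "jaw": -1},
  {"travel": [0.007, 0, 0.0008], "rot": [0, 0, 0], "jaw": -1},
  {"travel": [0.007, 0, 0.0008], "rot": [0, 0, 0], "jaw": -1},
  {"travel": [0.007, 0, 0.0008], "rot": [0, 0, 0], "jaw": -1},
])

```text
t: 8.0
position: [0.5307, 0.0252, 0.1543]
orientation: [-0.096, 1.569, 0.096]
force: [0.5, -0.2, -3.7]
gripper_width: 0.0092
```

drive_tool([
  {"travel": [0.001, 0, 0], "rot": [0, 0, 0], "jaw": -1},
  {"travel": [0.001, 0, 0], "rot": [0, 0, 0], "jaw": -1},
])

```text
t: 8.25
position: [0.5306, 0.0252, 0.1533]
orientation: [-0.096, 1.569, 0.096]
force: [-0.2, -1.0, -3.4]
gripper_width: 0.0092
```

drive_tool([
  {"travel": [0.001, 0, 0], "rot": [0, 0, 0], "jaw": -1},
  {"travel": [0.001, 0, 0], "rot": [0, 0, 0], "jaw": -1},
])

```text
t: 8.5
position: [0.5308, 0.0253, 0.1524]
orientation: [-0.096, 1.568, 0.096]
force: [-0.4, 0.5, -2.1]
gripper_width: 0.0089
```

drive_tool([
  {"travel": [0.0005, 0, 0], "rot": [0, 0, 0], "jaw": -1},
  {"travel": [0.0005, 0, 0], "rot": [0, 0, 0], "jaw": -1},
])

```text
t: 8.75
position: [0.5309, 0.0254, 0.1523]
orientation: [-0.096, 1.568, 0.096]
force: [-3.2, 1.3, 7.1]
gripper_width: 0.0094
```

drive_tool([
  {"travel": [0.0005, 0, 0], "rot": [0, 0, 0], "jaw": -1},
  {"travel": [0.0005, 0, 0], "rot": [0, 0, 0], "jaw": -1},
])

```text
t: 9.0
position: [0.5311, 0.0254, 0.1523]
orientation: [-0.096, 1.568, 0.096]
force: [-5.3, 1.9, 15.3]
gripper_width: 0.0097
```

drive_tool([
  {"travel": [-0.0006, 0, 0], "rot": [0, 0, 0], "jaw": -1},
  {"travel": [-0.0006, 0, 0], "rot": [0, 0, 0], "jaw": -1},
  {"travel": [-0.0006, 0, 0], "rot": [0, 0, 0], "jaw": -1},
  {"travel": [-0.0006, 0, 0], "rot": [0, 0, 0], "jaw": -1},
])

```text
t: 9.5
position: [0.5309, 0.0254, 0.1523]
orientation: [-0.096, 1.568, 0.096]
force: [-1.7, 2.2, 7.1]
gripper_width: 0.0097
```

Run:
```python
from h import *
S=rep(); cap('side','side6');cap('top','top6')
a=draw('side6',S,SQ,235,200,60,110,8,0)[:880];cv2.imwrite('pics/v12.png',cv2.resize(a,None,fx=.68,fy=.68,interpolation=cv2.INTER_AREA))
a=draw('top6',S,SQ,285,165,90,50,8,0);cv2.imwrite('pics/v13.png',a)
```

```text
t 9.5 heel in jig(pred) [0.001  0.0253 0.0419] yaw 7.0 pos [0.5309 0.0254 0.1523] F [-1.67  2.17  7.09] M [0.27 0.7  0.03] 0.00966109150269243
tool x [ 5.e-04  3.e-04 -1.e+00]
```

View pics/v12.png

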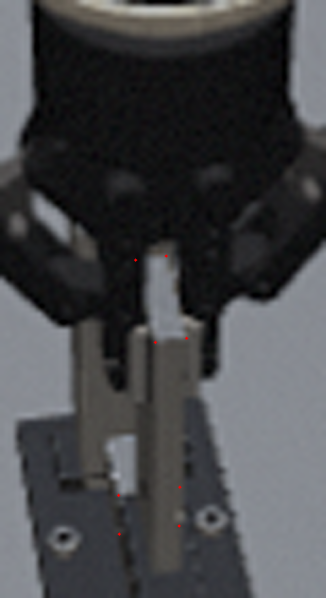

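View pics/v13.png

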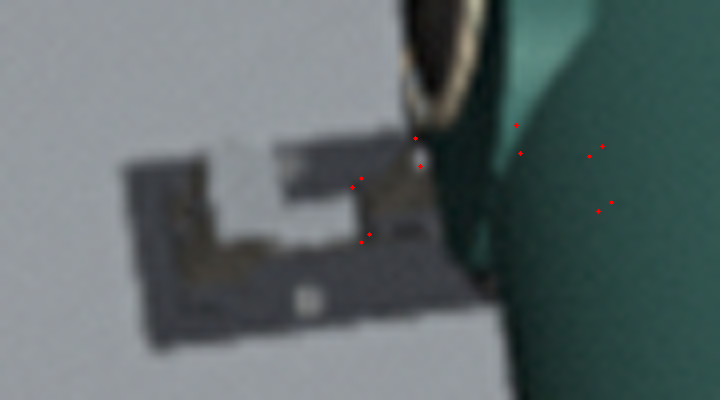

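Run:
```python
from h import *
S,_=heldpose(sense());c=load('side6')
for p in[(-5,11.5,140),(5,11.5,140),(-5,11.5,22),(5,11.5,22)]: print(p,proj(c,(S@np.r_[np.array(p)/1000,1])[:3]).round(2))
for v in range(268,304,5): print(v,c['image'][v,250:278].mean(1).astype(int))
```

```text
(-5, 11.5, 140) [263.02 262.47]
(5, 11.5, 140) [268.86 261.72]
(-5, 11.5, 22) [262.69 305.23]
(5, 11.5, 22) [267.96 304.5 ]
268 [ 80  73  77  72  47  21  15  18  41  75  82  66  38  62  77  75  74  73
  66  67  81  65  22   7  69 123 143 142]
273 [ 82  72  76  75  74  75  77  75  73  74  82  66  36  64  75  74  74  74
  68  57  59  70 113 145 141 140 140 140]
278 [ 73  76  76  76  73  76  74  77  75  70  56  51  53  63  75  77  75  77
  67  55  59  56  58  82 125 143 141 141]
283 [ 72  75  76  71  84 124 137 133 135 119  64  48  53  67  75  74  73  76
  68  46  60  59  57  55  75 121 143 142]
288 [ 51  77  81  80  69  61 109 139 137 119  59  41  56  63  74  79  76  74
  68  58  59  59  58  61  55  67 115 144]
293 [ 56  58  60  57  58  52  45  41  54  54  54  54  53  67  75  77  73  79
  65  46  59  64  84 106 104  71  54 101]
298 [56 56 59 57 59 57 54 41 38 57 56 55 56 68 78 75 76 72 64 54 56 56 64 67
 71 66 55 54]
303 [55 54 58 56 60 58 60 49 28 38 57 53 59 68 76 75 76 74 64 55 59 61 56 57
 58 60 58 55]
```

The square is upright on the rail, with about 45 mm between heel and post. I'll lighten the press, then slide in short steps while watching the force.

drive_tool([
  {"travel": [-0.0004, 0, 0], "rot": [0, 0, 0], "jaw": -1},
  {"travel": [-0.0004, 0, 0], "rot": [0, 0, 0], "jaw": -1},
  {"travel": [-0.0004, 0.002, 0], "rot": [0, 0, 0], "jaw": -1},
  {"travel": [-0.0004, 0.004, 0], "rot": [0, 0, 0], "jaw": -1},
  {"travel": [-0.0004, 0.006, 0], "rot": [0, 0, 0], "jaw": -1},
  {"travel": [-0.0004, 0.008, 0], "rot": [0, 0, 0], "jaw": -1},
  {"travel": [-0.0004, 0.01, 0], "rot": [0, 0, 0], "jaw": -1},
])

```text
t: 10.48
position: [0.5295, 0.0352, 0.1524]
orientation: [-0.096, 1.569, 0.096]
force: [0.0, -4.7, 5.2]
gripper_width: 0.0094
```

```bash
python3 -c "
from h import *
rep()"
```

```text
t 10.475 heel in jig(pred) [0.0008 0.0353 0.042 ] yaw 6.99 pos [0.5295 0.0352 0.1524] F [ 0.01 -4.69  5.2 ] M [-1.53 -0.11 -0.02] 0.009353294576370774
tool x [ 2.e-04 -1.e-04 -1.e+00]
```

drive_tool([
  {"travel": [-0.0003, 0.0015, 0], "rot": [0, 0, 0], "jaw": -1},
  {"travel": [-0.0003, 0.004, 0], "rot": [0, 0, 0], "jaw": -1},
  {"travel": [-0.0003, 0.0065, 0], "rot": [0, 0, 0], "jaw": -1},
  {"travel": [-0.0003, 0.009, 0], "rot": [0, 0, 0], "jaw": -1},
  {"travel": [-0.0003, 0.0115, 0], "rot": [0, 0, 0], "jaw": -1},
  {"travel": [-0.0003, 0.014, 0], "rot": [0, 0, 0], "jaw": -1},
  {"travel": [-0.0003, 0.0165, 0], "rot": [0, 0, 0], "jaw": -1},
])

```text
t: 11.35
position: [0.5274, 0.0517, 0.1526]
orientation: [-0.096, 1.569, 0.096]
force: [-0.4, 0.2, -4.7]
gripper_width: 0.0093
```

drive_tool([
  {"travel": [0, 0.0025, 0], "rot": [0, 0, 0], "jaw": -1},
  {"travel": [0, 0.005, 0], "rot": [0, 0, 0], "jaw": -1},
  {"travel": [0, 0.0075, 0], "rot": [0, 0, 0], "jaw": -1},
  {"travel": [0, 0.01, 0], "rot": [0, 0, 0], "jaw": -1},
  {"travel": [0, 0.012, 0], "rot": [0, 0, 0], "jaw": -1},
])

```text
t: 11.98
position: [0.526, 0.0636, 0.1526]
orientation: [-0.096, 1.569, 0.096]
force: [0.2, -0.5, -3.9]
gripper_width: 0.0091
```

Run:
```python
from h import *
S=rep(); cap('side','side7');cap('top','top7')
a=draw('top7',J,JG,285,165,90,50,8,0);cv2.imwrite('pics/v14.png',a)
a=draw('side7',S,SQ,235,200,60,110,5,0);cv2.imwrite('pics/v15.png',a)
```

```text
t 11.975 heel in jig(pred) [0.0007 0.0638 0.0422] yaw 6.99 pos [0.526  0.0636 0.1526] F [ 0.18 -0.46 -3.92] M [0.09 0.01 0.  ] 0.00912547607852987
tool x [ 0.e+00 -1.e-04 -1.e+00]
```

View pics/v14.png

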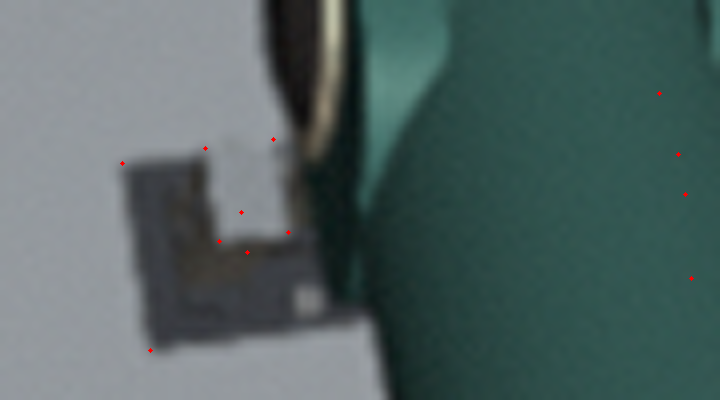

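View pics/v15.png

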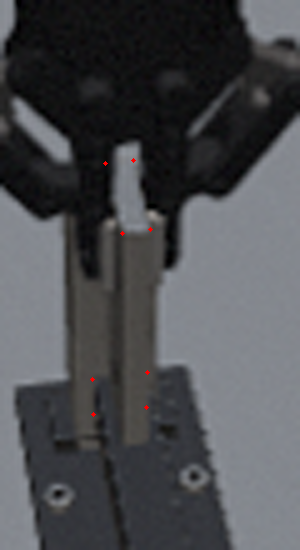

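drive_tool([
  {"travel": [0.0002, 0, 0], "rot": [0, 0, 0], "jaw": -1},
  {"travel": [0.0002, 0.001, 0], "rot": [0, 0, 0], "jaw": -1},
  {"travel": [0.0002, 0.002, 0], "rot": [0, 0, 0], "jaw": -1},
  {"travel": [0.0002, 0.003, 0], "rot": [0, 0, 0], "jaw": -1},
  {"travel": [0.0002, 0.0035, 0], "rot": [0, 0, 0], "jaw": -1},
])

```text
t: 12.7
position: [0.5255, 0.067, 0.1524]
orientation: [-0.096, 1.569, 0.096]
force: [-0.1, 0.4, -3.4]
gripper_width: 0.0094
```

drive_tool([
  {"travel": [0, 0.0005, 0], "rot": [0, 0, 0], "jaw": -1},
  {"travel": [0, 0.001, 0], "rot": [0, 0, 0], "jaw": -1},
])

```text
t: 12.95
position: [0.5254, 0.0679, 0.1524]
orientation: [-0.096, 1.569, 0.096]
force: [0.5, -0.3, -4.3]
gripper_width: 0.0097
```

drive_tool([
  {"travel": [0, 0.0005, 0], "rot": [0, 0, 0], "jaw": -1},
  {"travel": [0, 0.0005, 0], "rot": [0, 0, 0], "jaw": -1},
])

```text
t: 13.2
position: [0.5254, 0.0684, 0.1524]
orientation: [-0.096, 1.569, 0.096]
force: [0.3, 0.1, -3.0]
gripper_width: 0.0091
```

drive_tool([
  {"travel": [0.0003, 0, 0], "rot": [0, 0, 0], "jaw": -1},
  {"travel": [0.0003, 0, 0], "rot": [0, 0, 0], "jaw": -1},
])

```text
t: 13.45
position: [0.5255, 0.0685, 0.1523]
orientation: [-0.096, 1.568, 0.096]
force: [-2.1, 1.8, 3.8]
gripper_width: 0.0092
```

drive_tool([
  {"travel": [0, 0.0005, 0], "rot": [0, 0, 0], "jaw": -1},
  {"travel": [0, 0.0005, 0], "rot": [0, 0, 0], "jaw": -1},
])

```text
t: 13.7
position: [0.5255, 0.0687, 0.1523]
orientation: [-0.096, 1.568, 0.095]
force: [-0.4, -1.7, 5.3]
gripper_width: 0.0092
```

drive_tool([
  {"travel": [0, 0.0005, 0], "rot": [0, 0, 0], "jaw": -1},
  {"travel": [0, 0.0005, 0], "rot": [0, 0, 0], "jaw": -1},
])

```text
t: 13.95
position: [0.5255, 0.0689, 0.1523]
orientation: [-0.096, 1.568, 0.095]
force: [-1.3, -4.0, 6.2]
gripper_width: 0.0089
```

drive_tool([
  {"travel": [0, 0.0005, 0], "rot": [0, 0, 0], "jaw": -1},
  {"travel": [0, 0.0005, 0], "rot": [0, 0, 0], "jaw": -1},
])

```text
t: 14.2
position: [0.5254, 0.0691, 0.1523]
orientation: [-0.096, 1.568, 0.095]
force: [-0.1, -3.2, 5.7]
gripper_width: 0.0093
```

drive_tool([
  {"travel": [0, 0.0005, 0], "rot": [0, 0, 0], "jaw": -1},
  {"travel": [0, 0.0005, 0], "rot": [0, 0, 0], "jaw": -1},
])

```text
t: 14.45
position: [0.5254, 0.0692, 0.1523]
orientation: [-0.096, 1.568, 0.094]
force: [-0.4, -6.4, 6.6]
gripper_width: 0.0094
```

Run:
```python
from h import *
S=rep(); cap('side','side8');cap('top','top8')
c=load('top8');a=cv2.resize(c['image'][165:215,285:355,::-1],None,fx=8,fy=8,interpolation=cv2.INTER_CUBIC);cv2.imwrite('pics/v16.png',a)
c=load('side8');a=cv2.resize(c['image'][190:300,225:295,::-1],None,fx=5.4,fy=5.4,interpolation=cv2.INTER_CUBIC);cv2.imwrite('pics/v17.png',a)
```

```text
t 14.45 heel in jig(pred) [0.0009 0.0695 0.0419] yaw 6.93 pos [0.5254 0.0692 0.1523] F [-0.35 -6.38  6.58] M [-1.66  0.3   0.01] 0.009402324497498333
tool x [ 6.0e-04 -1.2e-03 -1.0e+00]
```

View pics/v16.png

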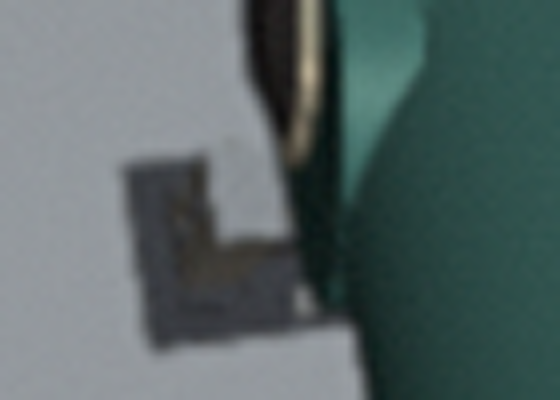

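View pics/v17.png

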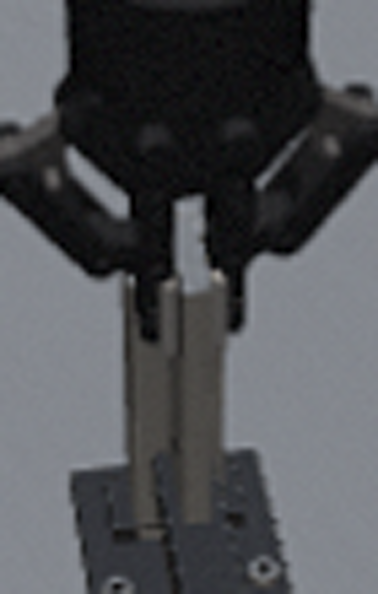

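drive_tool([
  {"travel": [0, 0.0008, 0], "rot": [0, 0, 0], "jaw": -1},
  {"travel": [0, 0.0008, 0], "rot": [0, 0, 0], "jaw": -1},
])

```text
t: 14.8
position: [0.5254, 0.0693, 0.1524]
orientation: [-0.096, 1.568, 0.093]
force: [-0.4, -10.9, 6.8]
gripper_width: 0.0093
```

drive_tool([
  {"travel": [0, 0.0008, 0], "rot": [0, 0, 0], "jaw": -1},
  {"travel": [0, 0.0008, 0], "rot": [0, 0, 0], "jaw": -1},
])

```text
t: 15.05
position: [0.5254, 0.0693, 0.1524]
orientation: [-0.096, 1.568, 0.092]
force: [-0.0, -15.6, 5.4]
gripper_width: 0.0092
```

```bash
python3 -c "
from h import *
rep()"
```

```text
t 15.05 heel in jig(pred) [0.0009 0.0696 0.042 ] yaw 6.85 pos [0.5254 0.0693 0.1524] F [ -0.   -15.62   5.43] M [-3.37  0.08  0.04] 0.009203244193504545
tool x [ 0.001  -0.0027 -1.    ]
```

The stop is firm. The y force rises with no further motion, at a heel y of about 0.0696. I'll add a little down-press so that post friction can't take the weight off the rail.

drive_tool([
  {"travel": [0.0003, 0, 0], "rot": [0, 0, 0], "jaw": -1},
  {"travel": [0.0006, 0, 0], "rot": [0, 0, 0], "jaw": -1},
  {"travel": [0.0006, 0, 0], "rot": [0, 0, 0], "jaw": -1},
  {"travel": [0.0006, 0, 0], "rot": [0, 0, 0], "jaw": -1},
  {"travel": [0.0006, 0, 0], "rot": [0, 0, 0], "jaw": -1},
])

```text
t: 15.68
position: [0.5255, 0.0693, 0.1523]
orientation: [-0.096, 1.568, 0.092]
force: [-3.9, -15.2, 17.4]
gripper_width: 0.0088
```

Run:
```python
from h import *
S=rep(); c=cap('side','side9');rep()
for p in[(-5,11.5,140),(5,11.5,140),(-5,11.5,22),(5,11.5,22),(-11,-47.5,0),(11,-47.5,0),(-11,-47.5,22),(11,-47.5,22)]: print(p,proj(c,(S@np.r_[np.array(p)/1000,1])[:3]).round(2))
a=draw('side9',S,SQ,225,190,75,115,5.2 and 5,0);cv2.imwrite('pics/v18.png',a)
```

```text
t 15.675 heel in jig(pred) [0.001  0.0696 0.0419] yaw 6.86 pos [0.5255 0.0693 0.1523] F [ -3.88 -15.2   17.39] M [-3.46  1.01  0.1 ] 0.008798033060144934
tool x [ 0.0012 -0.0023 -1.    ]
t 15.725 heel in jig(pred) [0.001  0.0696 0.0419] yaw 6.86 pos [0.5255 0.0693 0.1523] F [ -3.52 -15.74  17.7 ] M [-3.49  0.98  0.08] 0.00943075318206979
tool x [ 0.0011 -0.0023 -1.    ]
(-5, 11.5, 140) [258.59 243.96]
(5, 11.5, 140) [264.18 243.29]
(-5, 11.5, 22) [258.7  286.81]
(5, 11.5, 22) [263.77 286.14]
(-11, -47.5, 0) [260.75 319.13]
(11, -47.5, 0) [272.29 317.51]
(-11, -47.5, 22) [260.77 312.13]
(11, -47.5, 22) [272.53 310.49]
```

View pics/v18.png

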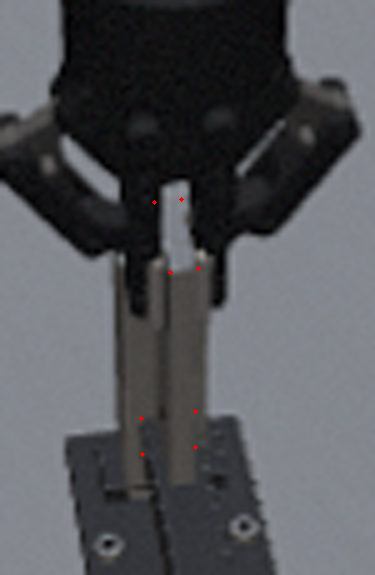

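Run:
```python
from h import *
S,_=heldpose(sense());c=load('side9');d=load('side6')
a=draw('side9',S,SQ[:8],245,280,45,50,12,0);cv2.imwrite('pics/v19.png',a)
print('side9 col 264..269 rows 305-325');print(c['image'][303:326,264:270].mean((1,2)).astype(int))
print('pred rows', [proj(c,(S@np.r_[0,-.0475,z,1])[:3]).round(2).tolist() for z in(.022,0)])
S6=pose(.5309+.0295*np.sin(np.radians(7)),.0254-.0295*np.cos(np.radians(7)),np.radians(7),.0419)
q=[proj(d,(S6@np.r_[0,-.0475,z,1])[:3]).round(2).tolist() for z in(.022,0)];print('side6',q)
u=int(q[0][0]);v=int(q[0][1]);print(v-8,d['image'][v-8:v+16,u-3:u+3].mean((1,2)).astype(int))
```

```text
side9 col 264..269 rows 305-325
[ 54  54  56  55  54  55  56  55  48  31  30  29  28  27  30  98 128 131
 131 131 131 133 130]
pred rows [[266.65, 311.33], [266.52, 318.34]]
side6 [[271.3, 331.75], [271.07, 338.64]]
323 [ 57  56  57  56  57  57  56  57  59  34  30  31  31  27  34  83 135 137
 136 136 137 136 132 130]
```

View pics/v19.png

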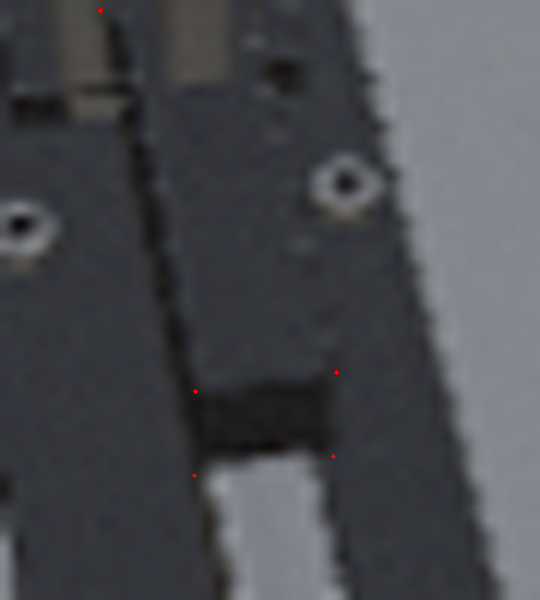

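drive_tool([
  {"travel": [0, 0.0004, 0], "rot": [0, 0, 0], "jaw": -1},
  {"travel": [0, 0.0004, 0], "rot": [0, 0, 0], "jaw": -1},
  {"travel": [0, 0.0004, 0], "rot": [0, 0, 0], "jaw": -1},
  {"travel": [0, 0.0004, 0], "rot": [0, 0, 0], "jaw": -1},
])

```text
t: 16.23
position: [0.5255, 0.0694, 0.1523]
orientation: [-0.096, 1.568, 0.092]
force: [-3.5, -17.7, 16.5]
gripper_width: 0.0093
```

```bash
python3 -c "
from h import *
rep();print(workorder.finish_job());rep()"
```

```text
t 16.225 heel in jig(pred) [0.001  0.0696 0.0419] yaw 6.84 pos [0.5255 0.0694 0.1523] F [ -3.54 -17.74  16.45] M [-3.97  0.93  0.17] 0.009287016343872743
tool x [ 0.0013 -0.0027 -1.    ]
the job is handed in; nothing more can be done
None
the job is handed in; nothing more can be done
```

I picked up the square nearest the base, stood it on the rail about 45 mm clear of the post, and slid it in until the blade met the post. I handed the job in at 16.2 s, still gripping and pressing it into the corner; no verdict was reported.

**Last checks (at hand-in; picture just before the final 0.4 mm push):**
- **Position:** the heel, worked out from the tool pose, was at about (1.0, 69.6, 41.9) mm in the jig frame. The ideal corner is (0, 70, 42).
- **Alignment:** the tool, and so the square, was in line with the rail within 0.2°. The tool was upright to about 0.003 rad, and in the side picture the stock's tail sat flat on the rail.
- **Forces:** the push towards the post was about 18 N and the downward press on the rail and post together about 20 N. How that splits between them was not measured. I infer more than about 6 N on the post, because the force rose with no further movement.
- **Grip:** the jaws held the blade at a 9.3 mm opening.

**What didn't go cleanly:**
- For roughly the last 20–30 mm of the slide the contact was so light that the square skimmed up to about 0.2 mm above the rail. I pressed it back down about 1.5 mm before the post.
- The top camera's view of the final contact was blocked by the arm, so flushness there rests on the force readings and the side picture.
- I kept the arm's path away from the bystanders but did not re-measure their positions at the end.

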